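Turn the slotted index disc and push the lock bar home

ROBOT

A 6-joint arm with a two-finger parallel gripper is mounted at the origin on a cart in front of the work surface, level with it; the furniture and walls round the work are solid. World frame = base frame: x ahead of the robot, y to its left, z up, the work surface at z = 0. Lengths are in m, angles in rad, forces in N, time in s.
With the tool pointing down it reaches from about 0.425 to 1.125 m from the base axis. Payload 14.9 kg.
Tool frame: the origin (TCP) lies midway between the tips of the shut fingers; the grasp point (between the pads) lies 19 mm behind it; z points along the fingers, y is the line along which they close (so a half turn about z gives the same grasp; the last joint's range is limited). The gripper opens to 91 mm and grips with 3 to 60 N. Pads are 32 mm wide; open, the fingers measure 118 mm over their backs; the gripper's body (76 mm by 178 mm) begins 60 mm behind the grasp point.
Start: joints at [1.303, 0.379, 1.734, -0, 1.028, -0.033], TCP at [0.163, 0.681, 0.214] pointing down, gripper open.
Joint ranges: [-2.77, 2.77], [-0.74, 2.19], [0, 2.66], [-1.06, 4.2], [0.31, 2.87], [-3.08, 3.08]. Speed limits (rad/s): [1.89, 1.89, 2.39, 3.14, 3.14, 3.14].

INTERFACE

Orientations are given as a rotation vector (axis times angle).
In Python, from plant import manip, get_image, calibration, models gives the robot as it stands.
- The arm moves only by the shell command python3 -m jog 'ROWS' [FORCE]. ROWS is JSON, a list of rows, each an object of numbers: "grip": the opening, from 0 (shut) to 1 (fully open); "dx", "dy", "dz": the shift along the world's x, y, z in mm; "wx", "wy", "wz": the turn, a rotation vector about the world's x, y, z in rad. In form: [{"grip": .., "dx": .., "dy": .., "dz": .., "wx": .., "wy": .., "wz": ..}, ...]. A call has 1 to 20 rows; each row is the pose to reach, as a shift and turn from the pose commanded when the call began; what a row does not reach only later rows make up. A row lasts 1/12 s, in which the tool goes at most 41.7 mm and 7.16 degrees, less where a joint would pass 70% of its speed; a pose out of reach is approached as far as the arm can. A call with a gripper value outside its range is refused whole. The fingers move at their own pace and stop on an object; FORCE is the grip in N (left out, the last holds). Time passes only in rows, so rows that repeat a pose let the fingers close. It gives the time, the measured TCP pose, the force, the opening and the grip force at its end, in the units of the state.
- manip.state(): the state, without advancing time (a new reading comes with each control period).
- get_image(name): name is "scene" or "side" or "wrist"; returns (picture, depth): 384x512x3 uint8, blue, green, red; 384x512 float32, m along the optical axis (not along the pixel's ray), 0 where there is no reading.
- calibration(name): a dict with "fx", "fy", "cx", "cy" (pixels), "k1" (the pictures are not rectified: a ray, as slopes to the right and down, at radius r is drawn at 1 + k1 r^2 times it, then the intrinsics apply), "origin" and "orientation" of the camera in the world; the wrist camera has in their place "tool_from_camera" (4x4, takes a point from camera to tool coordinates, whose origin is the TCP and whose axes are the flange's). Camera axes: x right, y up, looking along -z (the intrinsics and any distortion apply to the point x, -y, -z); pixel columns grow to the right and rows downward; lengths in m; the calibration is good to about 2 mm. A picture is of the moment at which its call begins: read the wrist's pose just before it. calibration takes no time and is no camera call.
- manip.sign_off(): hands the job in; it is judged then, once.
Trained networks look in the newest picture that a camera, given by its name, has taken for a name from the list of things; names that differ only in an ending like _2 or _b are one class to them, and where a whole thing is asked for, a point or a joint stands for the part that bears it (a point fixed in the world has none). Each returns a list of dicts, best first, with "score" (0 to 1); they miss things now and then, are a little off and sometimes report something else, mostly with a low value. They report only what shows in the picture. A call takes as long as a camera call. They do not tell look-alikes from the thing itself.
- models.boxes_of(camera, target): "location" ([column, row] in pixels, amid what is visible of it).
The state is a dict: "time": time; "qpos": joint angles; "joint_vel": joint speeds; "effort": joint torques, N m; "position": TCP position; "tcp_rot": TCP orientation; "ft_force": force on the tool from outside, world axes, zero at the start; "moment": the same for the moment, N m; "finger_gap": opening from 0.0 (shut) to 1.0 (fully open); "grip_force": force on a finger pad.
Only numpy, scipy, OpenCV 4.12 (cv2) and the standard library are available. Lean on these libraries where they do the work, as an engineer would, in place of code of your own. Each camera call takes 0.05 s, during which the arm holds its last target. There are 200 camera calls.

TASK

Lock the index disc on the small bench fixture: push the upright pin on the slotted disc round until the slot lines up with the lock bar, then push the bar by its upright tab through the slot and fully home, until the tab meets the guide. Do it all by pushing with the fingers; lift nothing, and leave the tin and the two weights standing where they are.

Things in the scene. Friction and masses are not known exactly. Their poses are not given: they have to be found in the camera images.
- lock_fixture: Fixed base plate lying on the bench, 300 x 90 x 8 mm, x -227 to 73 mm, with disc, bar channel, guide and keeper. Origin on the disc's axis at bench height; +x is the way the bar is pushed, z up. Side rails of the channel, x -225 to -76, are 20 mm high; the keeper, a bridge at x 42 to 62, y -25 to 25, is 32 mm high with its screw heads. Nothing fixed here is taller.
- lock_disc (a joint): Angle of the disc about the vertical axis through the fixture's origin, counter-clockwise positive, limits -2 to 2. At 0 the slot lies across the bar's way (along the fixture's y), the pin on the +x side. The slot lines up with the bar at +1.571 or -1.571 (pin on the +y or -y side); either will do, there is no stop there. It stays where it is left; turning takes about 2.5 N at the pin.
- disc_slot (a point): Centre of the top face of the steel disc (72 mm diameter), 24 mm above the bench; turns with the disc. Its y axis runs along the slot, its x axis points to the pin. The slot, open at both ends and at the top, crosses the disc through its centre, 22 mm wide, 11.5 mm deep, with chamfered mouths.
- disc_pin (a point): Point on the axis of the upright round pin by which the disc is turned, 48 mm above the bench, 24 mm from the disc's axis. The pin is 12 mm in diameter (16 mm collar at its foot) and rises from the disc's top, 24 mm above the bench, to 58 mm.
- lock_bar: Loose flat steel bar, 146 x 16 x 10 mm, about 0.2 kg, lying in the channel, underside 13 mm above the bench. Origin under the middle of its nose; +x forward, the way it is pushed; z up. The nose tapers to 7 mm over 12 mm. It starts 7 to 32 mm short of the disc. Home, its tab rests against the guide and its origin is at x = 58 mm of the fixture, in the keeper. Sliding takes 1 to 3 N.
- bar_tab (a point): Centre of the upright tab at the rear of the bar, 140 mm behind the bar's origin: a dark steel plate 12 mm thick along the bar, 34 mm wide across it, 24 to 65 mm above the bench. At home it is at x = -82 mm of the fixture.
- felt_tin: Round tin with a green lid, 66 mm diameter, 30 mm high, standing loose beside the fixture; origin under its centre. To be left alone.
- weight_1: Brass weight with a knob, 36 mm diameter, 40 mm high, standing loose beside the fixture; origin under its centre. To be left alone.
- weight_2: Smaller brass weight with a knob, 30 mm diameter, 32 mm high, standing loose beside the fixture; origin under its centre. To be left alone.
- guide_rear (a point): Stop for the bar's tab: middle of the rear face of the guide, 27.5 mm above the bench. The guide is a steel bridge over the bar channel at x = -76 to -46 mm, y = -25 to 25 mm of the fixture, 32 mm high with its screw heads. Axes as the fixture's.
There are look-alikes about, which are no part of the job. Of the things that look like the lock_bar, the largest one is meant.

How it is judged:
By the outcome, as a careful person would: the job done as asked, in the order asked, and still so for the second after the job is handed in, with the robot touching nothing.
It also fails if it takes over 42 s, if anything falls off the work surface, if the arm or the gripper's body presses on something with over 40 N, if the wrist force passes 120 N, or if a joint passes its speed limit or range.

## Working session

There is one attempt and no reset: what is moved stays moved. The work goes in short steps, Python scripts to look and compute and a shell command to move; the robot and the scene stay as the last step left them, time stands still between calls to the robot, and variables do not carry over. Pictures are saved under pics/ and viewed, at most 10 in all, crops included, and the job is handed in when it is done.

```bash
ls; mkdir -p pics
cat > h.py <<'E'
import numpy as np, cv2
from scipy.spatial.transform import Rotation as R
from plant import manip, get_image, calibration, models
def campose(n,st=None):
    c=calibration(n)
    if n=="wrist":
        T=np.eye(4);T[:3,:3]=R.from_rotvec(st["tcp_rot"]).as_matrix();T[:3,3]=st["position"]
        M=T@np.array(c["tool_from_camera"]);return c,M[:3,:3],M[:3,3]
    o=np.array(c["orientation"],float)
    Rm=o if o.shape==(3,3) else (R.from_rotvec(o).as_matrix() if o.size==3 else R.from_quat(o).as_matrix())
    return c,Rm,np.array(c["origin"])
def rays(n,px,st=None):
    c,Rm,o=campose(n,st);px=np.atleast_2d(px).astype(float)
    K=np.array([[c["fx"],0,c["cx"]],[0,c["fy"],c["cy"]],[0,0,1]])
    u=np.c_[(px[:,0]-c["cx"])/c["fx"],(px[:,1]-c["cy"])/c["fy"]]
    v=u.copy()
    for _ in range(20): v=u/(1+c["k1"]*(v**2).sum(1,keepdims=True))
    return o,np.c_[v[:,0],-v[:,1],-np.ones(len(v))]@Rm.T
def atz(n,px,z,st=None):
    o,d=rays(n,px,st);return o+d*((z-o[2])/d[:,2])[:,None]
def proj(n,P,st=None):
    c,Rm,o=campose(n,st);q=(np.atleast_2d(P)-o)@Rm
    s=np.c_[q[:,0]/-q[:,2],-q[:,1]/-q[:,2]];s=s*(1+c["k1"]*(s**2).sum(1,keepdims=True))
    return np.c_[s[:,0]*c["fx"]+c["cx"],s[:,1]*c["fy"]+c["cy"]]
def cloud(n,depth,st=None):
    h,w=depth.shape;g=np.stack(np.meshgrid(np.arange(w),np.arange(h)),-1).reshape(-1,2)
    o,d=rays(n,g,st);return (o+d*depth.reshape(-1,1)).reshape(h,w,3)
E
python3 - <<'E'
from h import *
st=manip.state();print(st)
for n in("scene","side","wrist"):
    c=calibration(n);print({k:np.round(np.array(v),3).tolist() for k,v in c.items()})
    im,d=get_image(n);cv2.imwrite(f"pics/{n}0.png",im);np.save(f"{n}0.npy",d)
    for t in("lock_fixture","disc_slot","disc_pin","lock_bar","bar_tab","felt_tin","weight_1"):
        print(n,t,[(np.round(b["location"]).tolist(),round(b["score"],2)) for b in models.boxes_of(n,t)][:5])
a=[cv2.imread(f"pics/{n}0.png") for n in("scene","side")]
cv2.imwrite("pics/both.png",cv2.resize(np.vstack(a),(400,600)))
E
```

```text
pics
{'time': 0.0, 'qpos': array([ 1.30272419e+00,  3.79419357e-01,  1.73478510e+00, -6.69200896e-05,
        1.02850446e+00, -3.33054022e-02]), 'joint_vel': array([ 0.00039417, -0.00159227,  0.00046464,  0.00019079,  0.00129768,
        0.00018433]), 'effort': array([-1.93594242e-03, -7.63722396e+01, -4.34362042e+01,  6.51552994e-02,
        4.25162504e-02, -6.62645925e-05]), 'position': array([0.16274856, 0.68040295, 0.21327857]), 'tcp_rot': array([-3.67857463e-01, -3.11986944e+00,  1.74700447e-03]), 'ft_force': array([ 1.07843721,  0.25514553, -0.11437669]), 'moment': array([ 0.00845359,  0.03473319, -0.01852541]), 'grip_force': 0.0, 'finger_gap': 1.0008563156391708}
{'fx': 373.679, 'fy': 373.679, 'cx': 256.773, 'cy': 199.237, 'k1': -0.04, 'origin': [0.087, -0.351, 0.628], 'orientation': [0.808, -0.289, -0.697]}
scene lock_fixture [([264.0, 205.0], 0.83)]
scene disc_slot [([277.0, 208.0], 0.87)]
scene disc_pin [([276.0, 205.0], 0.63)]
scene lock_bar [([232.0, 170.0], 0.96), ([223.0, 242.0], 0.73), ([286.0, 265.0], 0.71)]
scene bar_tab [([230.0, 170.0], 0.78), ([223.0, 240.0], 0.72
[... 282 characters left out ...]
11.0], 0.76)]
side disc_slot [([263.0, 216.0], 0.84)]
side disc_pin [([263.0, 217.0], 0.71)]
side lock_bar [([193.0, 216.0], 0.78), ([263.0, 167.0], 0.62)]
side bar_tab [([264.0, 165.0], 0.76), ([190.0, 216.0], 0.64), ([206.0, 251.0], 0.59)]
side felt_tin [([298.0, 224.0], 0.56)]
side weight_1 [([298.0, 193.0], 0.61), ([263.0, 216.0], 0.5), ([228.0, 196.0], 0.45)]
{'fx': 333.668, 'fy': 333.668, 'cx': 256.321, 'cy': 191.805, 'k1': -0.023, 'tool_from_camera': [[0.0, 0.964, 0.265, 0.075], [1.0, -0.0, -0.0, -0.001], [-0.0, 0.265, -0.964, -0.17], [0.0, 0.0, 0.0, 1.0]]}
wrist lock_fixture []
wrist disc_slot []
wrist disc_pin []
wrist lock_bar []
wrist bar_tab []
wrist felt_tin []
wrist weight_1 []
```

View pics/scene0.png

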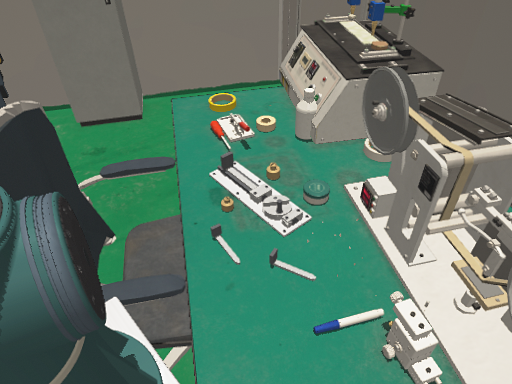

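Candidates for the bar: the one in the fixture (232,170), a loose one at (223,242) and a loose one at (286,265). The largest, lying in the channel, is meant. I'll check it in a close crop.

Run:
```python
import cv2,numpy as np
a=cv2.imread("pics/scene0.png")[135:245,195:345];b=cv2.imread("pics/side0.png")[130:270,160:350]
a=cv2.resize(a,(408,300),interpolation=2);b=cv2.resize(b,(408,300),interpolation=2)
cv2.imwrite("pics/crop1.png",np.vstack([a,b]))
```

```text
(no output)
```

View pics/crop1.png

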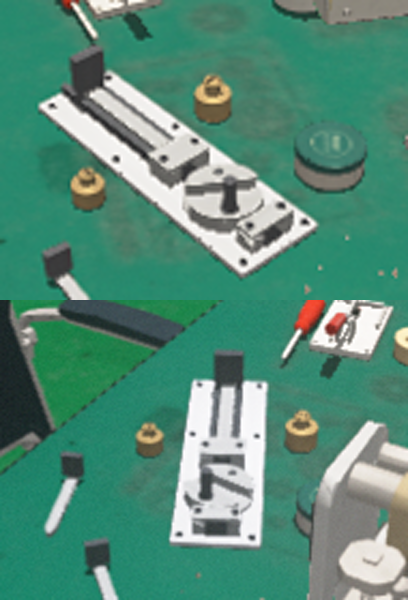

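```bash
cat > fit.py <<'E'
from h import *
def fit(n,im,d,st=None,near=None,rad=.25):
    P=cloud(n,d,st);hsv=cv2.cvtColor(im,cv2.COLOR_BGR2HSV)
    m=(hsv[...,1]<40)&(hsv[...,2]>170)&(d>0)
    Q=atz(n,np.argwhere(m)[:,::-1],.008,st);z=P[m][:,2]
    s=(abs(z-.008)<.006)&(np.linalg.norm(Q[:,:2]-near,axis=1)<rad)
    Q=Q[s];r=cv2.minAreaRect((Q[:,:2]*1000).astype(np.float32))
    return r,s.sum(),z[s].mean()
E
python3 - <<'E'
from fit import *
for n,px in(("scene",(264,205)),("side",(260,211))):
    im=cv2.imread(f"pics/{n}0.png");d=np.load(f"{n}0.npy");c=atz(n,px,.008)[0,:2];print(n,c,fit(n,im,d,None,c,.19))
for n,l in (("scene",dict(tab=(227,160,.045),tin=(316,187,.03),w1=(273,171,.02),w2=(227,204,.015),pin=(280,204,.05))),("side",dict(tab=(266,162,.045),pin=(256,212,.05),w1=(300,193,.02),w2=(229,196,.015)))):
    P=cloud(n,np.load(f"{n}0.npy"))
    for k,(u,v,z) in l.items(): print(n,k,atz(n,(u,v),z)[0].round(3),P[v,u].round(3))
    hi=P.reshape(-1,3);c=np.array([.56,-.0])
E
```

```text
scene [0.53818941 0.14240064] (((487.70245361328125, 153.78627014160156), (359.5693664550781, 215.59849548339844), 87.806640625), np.int64(1370), np.float64(0.007162344748559965))
side [0.54683622 0.15078492] (((490.458251953125, 165.48330688476562), (349.007568359375, 216.5502166748047), 87.91571044921875), np.int64(1568), np.float64(0.008933560745462378))
scene tab [0.559 0.309 0.045] [0.557 0.307 0.047]
scene tin [0.66  0.085 0.03 ] [0.662 0.086 0.029]
scene w1 [0.637 0.214 0.02 ] [0.631 0.207 0.027]
scene w2 [0.47  0.201 0.015] [0.467 0.196 0.02 ]
scene pin [0.536 0.086 0.05 ] [0.535 0.085 0.052]
side tab [0.559 0.306 0.045] [0.559 0.303 0.046]
side pin [0.539 0.092 0.05 ] [0.539 0.086 0.054]
side w1 [0.641 0.208 0.02 ] [0.64  0.201 0.024]
side w2 [0.472 0.199 0.015] [0.473 0.19  0.021]
```

Run:
```python
from h import *
for n in("scene","side"):
    im=cv2.imread(f"pics/{n}0.png");d=np.load(f"{n}0.npy");P=cloud(n,d);hsv=cv2.cvtColor(im,cv2.COLOR_BGR2HSV)
    seed={"scene":(264,205),"side":(260,211)}[n];c=atz(n,seed,.008)[0,:2]
    m=((hsv[...,1]<60)&(hsv[...,2]>130)&(abs(P[...,2]-.008)<.012)&(np.linalg.norm(P[...,:2]-c,axis=-1)<.2)).astype(np.uint8)
    k,L,S,C=cv2.connectedComponentsWithStats(m);i=1+np.argmax(S[1:,4])
    Q=atz(n,np.argwhere(L==i)[:,::-1],.008)[:,:2]*1000
    r=cv2.minAreaRect(Q.astype(np.float32));b=cv2.boxPoints(r);print(n,S[i],r,b.round(0).tolist())
    # PIN, dark high
    hi=(P[...,2]>.035)&(P[...,2]<.08)&(np.linalg.norm(P[...,:2]-c,axis=-1)<.22)&(hsv[...,2]<110)&(abs(P[...,0]-.55)<.06)
    k,L,S,C=cv2.connectedComponentsWithStats(hi.astype(np.uint8))
    for j in range(1,k):
        if S[j,4]>8: print(S[j],P[L==j].mean(0).round(4),P[L==j].min(0).round(3),P[L==j].max(0).round(3))
```

```text
scene [ 209  169  103   67 1117] ((552.993896484375, 186.3655242919922), (300.5413513183594, 91.759765625), 87.92939758300781) [[502.0, 38.0], [593.0, 35.0], [604.0, 335.0], [513.0, 338.0]]
[220 153  13  14 120] [0.5551 0.3053 0.0505] [0.54  0.301 0.035] [0.574 0.314 0.065]
[277 200   5  10  39] [0.5346 0.0874 0.0472] [0.53  0.084 0.035] [0.54  0.091 0.059]
side [ 239  167   46   79 1644] ((554.3514404296875, 186.3477783203125), (306.9403991699219, 91.80072021484375), 87.74884796142578) [[502.0, 35.0], [594.0, 31.0], [606.0, 338.0], [515.0, 342.0]]
[260 155  13  12 149] [0.5588 0.3039 0.051 ] [0.544 0.299 0.035] [0.574 0.309 0.067]
[254 210   4  10  37] [0.5384 0.0863 0.0471] [0.535 0.082 0.036] [0.542 0.091 0.059]
```

Run:
```python
from h import *
H=np.full((10,10),-9.)
for n in("scene","side"):
    P=cloud(n,np.load(f"{n}0.npy"))[np.load(f"{n}0.npy")>0]
    i=((P[:,0]-0)/.1).astype(int);j=((P[:,1]+.1)/.1).astype(int)
    k=(P[:,0]>0)&(P[:,1]>-.1)&(i<10)&(j<10)
    np.maximum.at(H,(i[k],j[k]),P[k,2])
print("rows x 0..1, cols y -.1..0.9");print(H.round(2))
```

```text
rows x 0..1, cols y -.1..0.9
[[ 0.41  0.41  0.02  0.2   0.24  0.25  0.25 -9.   -9.   -9.  ]
 [ 0.39  0.39  0.01 -0.02  0.03  0.23  0.34  0.38  0.34 -9.  ]
 [ 0.01  0.01  0.   -0.26 -0.26 -0.26  0.2   0.31  0.34 -0.74]
 [ 0.01  0.01  0.04  0.01  0.   -0.26 -0.02 -0.02 -9.   -0.74]
 [ 0.04  0.04  0.04  0.04  0.01  0.   -0.02 -9.   -9.   -9.  ]
 [ 0.01  0.06  0.03  0.07  0.07  0.01  0.    0.01 -9.   -9.  ]
 [ 0.1   0.03  0.03  0.04  0.07  0.07  0.03  0.01  0.01  0.  ]
 [ 0.31  0.31  0.    0.01  0.06  0.06  0.04  0.03  0.01 -9.  ]
 [ 0.31  0.31  0.25  0.21  0.15  0.03  0.03  0.03  0.   -9.  ]
 [ 0.03  0.03  0.25  0.26  0.21  0.18  0.09  0.   -9.   -9.  ]]
```

View pics/side0.png

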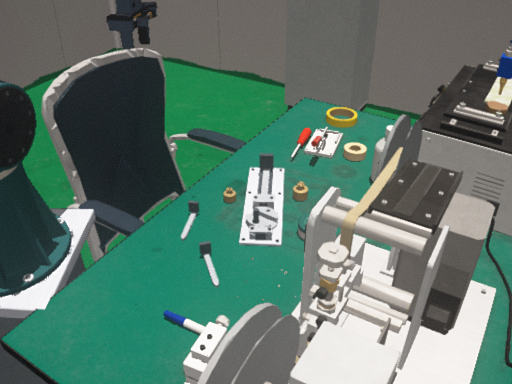

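```bash
python3 -m jog '[{"dx":60,"dy":-30,"dz":50,"grip":0},{"dx":60,"dy":-30,"dz":50,"grip":0},{"dx":100,"dy":-60,"dz":60,"grip":0},{"dx":200,"dy":-130,"dz":60,"grip":0},{"dx":200,"dy":-130,"dz":60,"grip":0},{"dx":200,"dy":-130,"dz":60,"grip":0},{"dx":290,"dy":-300,"dz":60,"grip":0,"wz":0.1},{"dx":290,"dy":-300,"dz":60,"grip":0,"wz":0.1},{"dx":290,"dy":-300,"dz":60,"grip":0,"wz":0.1},{"dx":290,"dy":-300,"dz":60,"grip":0,"wz":0.1},{"dx":370,"dy":-620,"dz":0,"grip":0,"wz":0.196},{"dx":370,"dy":-620,"dz":0,"grip":0,"wz":0.196},{"dx":370,"dy":-620,"dz":0,"grip":0,"wz":0.196},{"dx":370,"dy":-620,"dz":0,"grip":0,"wz":0.196},{"dx":370,"dy":-620,"dz":0,"grip":0,"wz":0.196},{"dx":370,"dy":-620,"dz":0,"grip":0,"wz":0.196},{"dx":370,"dy":-620,"dz":0,"grip":0,"wz":0.196},{"dx":370,"dy":-620,"dz":0,"grip":0,"wz":0.196},{"dx":370,"dy":-620,"dz":0,"grip":0,"wz":0.196},{"dx":370,"dy":-620,"dz":0,"grip":0,"wz":0.196}]' 20
python3 - <<'E'
from h import *
st=manip.state();print(st["position"],R.from_rotvec(st["tcp_rot"]).as_matrix().round(3))
im,d=get_image("wrist")
F=lambda x,y,z:np.array([.5507,.1094,0])+x*np.array([-.0375,-.9993,0])+y*np.array([.9993,-.0375,0])+[0,0,z]
for p,col in(((-.227,-.045,.008),0),((-.227,.045,.008),0),((.073,.045,.008),0),((.073,-.045,.008),0),((0,0,.024),1),((.0206,-.0123,.058),2)):
    u=proj("wrist",F(*p),st)[0];cv2.circle(im,tuple(int(round(a)) for a in u),3,[(255,0,255),(0,255,255),(0,0,255)][col],1)
cv2.imwrite("pics/w1.png",im)
np.save("w1.npy",d)
E
```

```text
[0.16283664 0.68079702 0.21391501] [[-0.973  0.233 -0.   ]
 [ 0.233  0.973 -0.   ]
 [ 0.    -0.    -1.   ]]invalid input at $[0]: expected keys grip, dx, dy, dz, wx, wy, wz
```

View pics/w1.png

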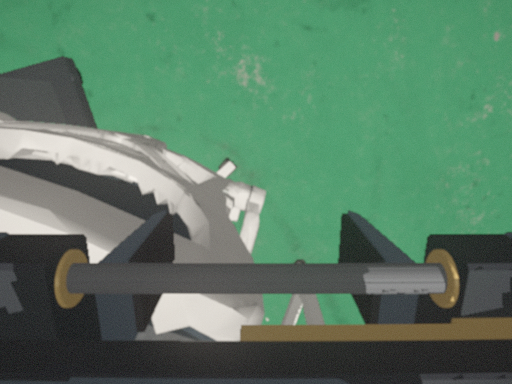

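The wrist picture shows the chair back (cols 0-260, rows 60-330), right next to the gripper on its -y side. I'll check its height before moving.

Run:
```python
from h import *
st=manip.state();d=np.load("w1.npy");P=cloud("wrist",d,st)
for v in(70,100,135,160,190,215,240,310):
    print(v,[tuple(P[v,u].round(2)) for u in(5,60,120,180,210,235,250,300)])
Q=[]
for n in("scene","side"):
    P=cloud(n,np.load(f"{n}0.npy"));Q.append(P[np.load(f"{n}0.npy")>0])
Q=np.vstack(Q);m=(Q[:,0]>-.1)&(Q[:,0]<.4)&(Q[:,1]>.1)&(Q[:,1]<.9)
H=np.full((10,16),-.9);np.maximum.at(H,(((Q[m,0]+.1)/.05).astype(int),((Q[m,1]-.1)/.05).astype(int)),Q[m,2]);print((H*100).round().astype(int))
```

```text
70 [(np.float64(-0.2), np.float64(-0.08), np.float64(-0.75)), (np.float64(-0.13), np.float64(0.15), np.float64(-0.65)), (np.float64(-0.1), np.float64(0.29), np.float64(-0.75)), (np.float64(-0.06), np.float64(0.48), np.float64(-0.75)), (np.float64(-0.04), np.float64(0.57), np.float64(-0.75)), (np.float64(-0.02), np.float64(0.65), np.float64(-0.75)), (np.float64(-0.01), np.float64(0.7), np.float64(-0.75)), (np.float64(0.03), np.float64(0.86), np.float64(-0.75))]
100 [(np.float64(-0.05), np.float64(0.12), np.float64(-0.42)), (np.float64(-0.05), np.float64(0.12), np.float64(-0.65)), (np.float64(-0.02), np.float64(0.26), np.float64(-0.75)), (np.float64(0.03), np.float64(0.45), np.float64(-0.75)), (np.float64(0.05), np.float64(0.55), np.float64(-0.75)), (np.float64(0.07), np.float64(0.63), np.float64(-0.75)), (np.float64(0.08), np.float64(0.68), np.float64(-0.75)), (np.float64(0.12), np.float64(0.84), np.float64(-0.75))]
135 [(np.float64(0.06), np.float64(0.41), np.float64(0.01)), (np.float64(0.07), np.float64(0.46), np.float64(-0.01)), (np.float64(0.09), np.float64(0.49), np.float64(-0.11
[... 2528 characters left out ...]
64(0.68), np.float64(-0.61))]
[[-90 -90 -90 -90 -90 -90 -90 -90 -90 -90 -90 -90 -90 -90 -90 -74]
 [-90 -90 -90 -90 -90 -90 -90 -90 -90 -90 -90 -90 -90 -90 -90 -90]
 [  0   0 -90  20  23  24  25  25 -90 -90 -90 -90 -90 -90 -90 -90]
 [  2   1  -3  18  21  24  25  25  25  24 -90 -90 -90 -90 -90 -90]
 [  1   0  -2 -90 -21   3  16  23  25  34  37 -90 -90 -90 -90 -90]
 [  0  -1  -2 -26 -26 -90 -18   7  22  34  38  37  34  34 -90 -90]
 [ -2  -2 -26 -26 -26 -26 -26 -27  -6  20  23  31  34  34 -74 -74]
 [  0  -2 -26 -26 -61 -26 -26 -26 -26 -10  -5  -7 -90 -90 -74 -74]
 [  0   0   0 -26 -26 -26 -26 -26 -26  -2  -2 -90 -90 -90 -90 -74]
 [  4   1   1   0   0 -26 -26 -26  -2  -2  -2 -90 -90 -90 -90 -90]]
```

```bash
python3 -m jog '[{"grip":0,"dx":0,"dy":0,"dz":120,"wx":0,"wy":0,"wz":0},{"grip":0,"dx":0,"dy":0,"dz":120,"wx":0,"wy":0,"wz":0},{"grip":0,"dx":0,"dy":0,"dz":120,"wx":0,"wy":0,"wz":0},{"grip":0,"dx":0,"dy":0,"dz":120,"wx":0,"wy":0,"wz":0},{"grip":0,"dx":200,"dy":-100,"dz":120,"wx":0,"wy":0,"wz":0},{"grip":0,"dx":200,"dy":-100,"dz":120,"wx":0,"wy":0,"wz":0},{"grip":0,"dx":200,"dy":-100,"dz":120,"wx":0,"wy":0,"wz":0},{"grip":0,"dx":200,"dy":-100,"dz":120,"wx":0,"wy":0,"wz":0},{"grip":0,"dx":200,"dy":-100,"dz":120,"wx":0,"wy":0,"wz":0},{"grip":0,"dx":200,"dy":-100,"dz":120,"wx":0,"wy":0,"wz":0},{"grip":0,"dx":340,"dy":-350,"dz":90,"wx":0,"wy":0,"wz":0.1},{"grip":0,"dx":340,"dy":-350,"dz":90,"wx":0,"wy":0,"wz":0.1},{"grip":0,"dx":340,"dy":-350,"dz":90,"wx":0,"wy":0,"wz":0.1},{"grip":0,"dx":340,"dy":-350,"dz":90,"wx":0,"wy":0,"wz":0.1},{"grip":0,"dx":340,"dy":-350,"dz":90,"wx":0,"wy":0,"wz":0.1},{"grip":0,"dx":340,"dy":-350,"dz":90,"wx":0,"wy":0,"wz":0.1},{"grip":0,"dx":340,"dy":-350,"dz":90,"wx":0,"wy":0,"wz":0.1},{"grip":0,"dx":340,"dy":-350,"dz":90,"wx":0,"wy":0,"wz":0.1}]' 20
```

```text
time: 2.75
position: [0.5047, 0.3263, 0.303]
tcp_rot: [-0.217, -3.134, 0.002]
ft_force: [0.1, -0.2, 0.1]
finger_gap: 0.002
grip_force: 0.0
```

```bash
python3 -m jog '[{"grip":0,"dx":30,"dy":-250,"dz":-90,"wx":0,"wy":0,"wz":0.096},{"grip":0,"dx":30,"dy":-250,"dz":-90,"wx":0,"wy":0,"wz":0.096},{"grip":0,"dx":30,"dy":-250,"dz":-90,"wx":0,"wy":0,"wz":0.096},{"grip":0,"dx":30,"dy":-250,"dz":-90,"wx":0,"wy":0,"wz":0.096},{"grip":0,"dx":30,"dy":-250,"dz":-90,"wx":0,"wy":0,"wz":0.096},{"grip":0,"dx":30,"dy":-250,"dz":-90,"wx":0,"wy":0,"wz":0.096},{"grip":0,"dx":30,"dy":-250,"dz":-90,"wx":0,"wy":0,"wz":0.096},{"grip":0,"dx":30,"dy":-250,"dz":-90,"wx":0,"wy":0,"wz":0.096},{"grip":0,"dx":30,"dy":-250,"dz":-90,"wx":0,"wy":0,"wz":0.096},{"grip":0,"dx":30,"dy":-250,"dz":-90,"wx":0,"wy":0,"wz":0.096},{"grip":0,"dx":30,"dy":-250,"dz":-90,"wx":0,"wy":0,"wz":0.096}]' 20
cat > ov.py <<'E'
from h import *
import sys
out,th=sys.argv[1],float(sys.argv[2])
st=manip.state();print(st["position"],R.from_rotvec(st["tcp_rot"]).as_matrix().round(3).tolist())
im,d=get_image("wrist");np.save(out+".npy",d);cv2.imwrite("pics/"+out+"raw.png",im)
F=lambda x,y,z:np.array([.5507,.1094,0])+x*np.array([-.0375,-.9993,0])+y*np.array([.9993,-.0375,0])+[0,0,z]
for p,col in(((-.227,-.045,.008),0),((-.227,.045,.008),0),((.073,.045,.008),0),((.073,-.045,.008),0),((0,0,.024),1),((.024*np.cos(th),.024*np.sin(th),.058),2)):
    u=proj("wrist",F(*p),st)[0];print(p,u.round(1));cv2.circle(im,tuple(int(round(a)) for a in u),4,[(255,0,255),(0,255,255),(0,0,255)][col],1)
cv2.imwrite("pics/"+out+".png",im)
E
python3 ov.py w2 -.54
```

```text
time: 3.67
position: [0.5331, 0.0819, 0.2144]
tcp_rot: [0.059, 3.14, 0.0]
ft_force: [-0.5, 0.6, -0.4]
finger_gap: 0.004
grip_force: 0.0
[0.53305881 0.08186746 0.21437033] [[-0.999, 0.038, 0.001], [0.038, 0.999, 0.0], [-0.001, 0.0, -1.0]]
(-0.227, -0.045, 0.008) [481.4 143.5]
(-0.227, 0.045, 0.008) [468.2 218.2]
(0.073, 0.045, 0.008) [219.3 218.5]
(0.073, -0.045, 0.008) [217. 143.]
(0, 0, 0.024) [282.1 185.3]
(np.float64(0.02058500835273178), np.float64(-0.012339263799674717), 0.058) [264.5 181.8]
```

View pics/w2.png

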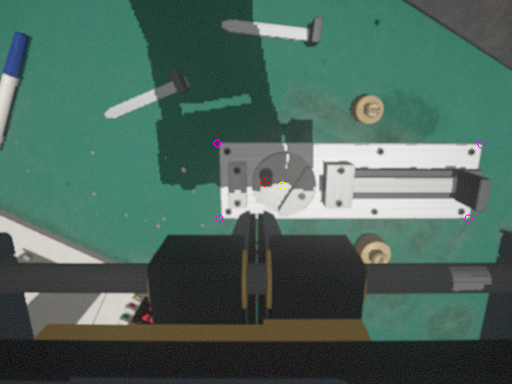

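The overlay agrees with the picture to within 1-2 px: plate corners, disc centre about (283,184), pin about (264,180). The tab is at (470,188). Next: descend on the -y side of the pin and push +y.

```bash
python3 -m jog '[{"grip":0,"dx":0,"dy":-35,"dz":-40,"wx":0,"wy":0,"wz":0},{"grip":0,"dx":0,"dy":-35,"dz":-40,"wx":0,"wy":0,"wz":0},{"grip":0,"dx":0,"dy":-35,"dz":-80,"wx":0,"wy":0,"wz":0},{"grip":0,"dx":0,"dy":-35,"dz":-110,"wx":0,"wy":0,"wz":0},{"grip":0,"dx":0,"dy":-35,"dz":-140,"wx":0,"wy":0,"wz":0},{"grip":0,"dx":0,"dy":-35,"dz":-165,"wx":0,"wy":0,"wz":0},{"grip":0,"dx":0,"dy":-35,"dz":-174,"wx":0,"wy":0,"wz":0},{"grip":0,"dx":0,"dy":-35,"dz":-174,"wx":0,"wy":0,"wz":0},{"grip":0,"dx":0,"dy":-35,"dz":-174,"wx":0,"wy":0,"wz":0}]'
python3 -m jog '[{"grip":0,"dx":0,"dy":4,"dz":0,"wx":0,"wy":0,"wz":0},{"grip":0,"dx":0,"dy":8,"dz":0,"wx":0,"wy":0,"wz":0},{"grip":0,"dx":0,"dy":12,"dz":0,"wx":0,"wy":0,"wz":0},{"grip":0,"dx":0,"dy":16,"dz":0,"wx":0,"wy":0,"wz":0},{"grip":0,"dx":0,"dy":20,"dz":0,"wx":0,"wy":0,"wz":0},{"grip":0,"dx":0,"dy":23,"dz":0,"wx":0,"wy":0,"wz":0},{"grip":0,"dx":0,"dy":26,"dz":0,"wx":0,"wy":0,"wz":0},{"grip":0,"dx":0,"dy":29,"dz":0,"wx":0,"wy":0,"wz":0},{"grip":0,"dx":0,"dy":32,"dz":0,"wx":0,"wy":0,"wz":0}]'
python3 -m jog '[{"grip":0,"dx":0,"dy":3,"dz":0,"wx":0,"wy":0,"wz":0},{"grip":0,"dx":0,"dy":6,"dz":0,"wx":0,"wy":0,"wz":0}]'
```

```text
time: 4.47
position: [0.5332, 0.0462, 0.0406]
tcp_rot: [-0.06, -3.141, -0.0]
ft_force: [0.7, -0.2, 0.7]
finger_gap: 0.004
grip_force: 0.0
time: 5.22
position: [0.5321, 0.0775, 0.0398]
tcp_rot: [-0.06, -3.139, 0.002]
ft_force: [-11.5, -27.1, 12.3]
finger_gap: 0.003
grip_force: 14.2
time: 5.38
position: [0.5285, 0.0815, 0.0391]
tcp_rot: [-0.058, -3.131, 0.007]
ft_force: [-21.8, -30.0, 14.6]
finger_gap: 0.004
grip_force: 16.0
```

Run:
```python
from h import *
st=manip.state();print(st["position"],st["ft_force"],st["moment"])
ims=[]
for n,(r,c) in(("scene",((150,250),(210,340))),("side",((160,250),(205,325)))):
    im,d=get_image(n);np.save(n+"3.npy",d);cv2.imwrite(f"pics/{n}3raw.png",im)
    ims.append(cv2.resize(im[r[0]:r[1],c[0]:c[1]],(400,300),interpolation=2))
im,d=get_image("wrist");cv2.imwrite("pics/w3raw.png",im)
ims.append(cv2.resize(im[120:240,200:360],(400,300),interpolation=2));ims.append(cv2.resize(im,(400,300)))
cv2.imwrite("pics/v3.png",np.vstack([np.hstack(ims[:2]),np.hstack(ims[2:])]))
```

```text
[0.52850762 0.08147504 0.03907262] [-21.77796231 -29.96703164  14.55993238] [-5.17379678  3.84120268  0.15931986]
```

View pics/v3.png

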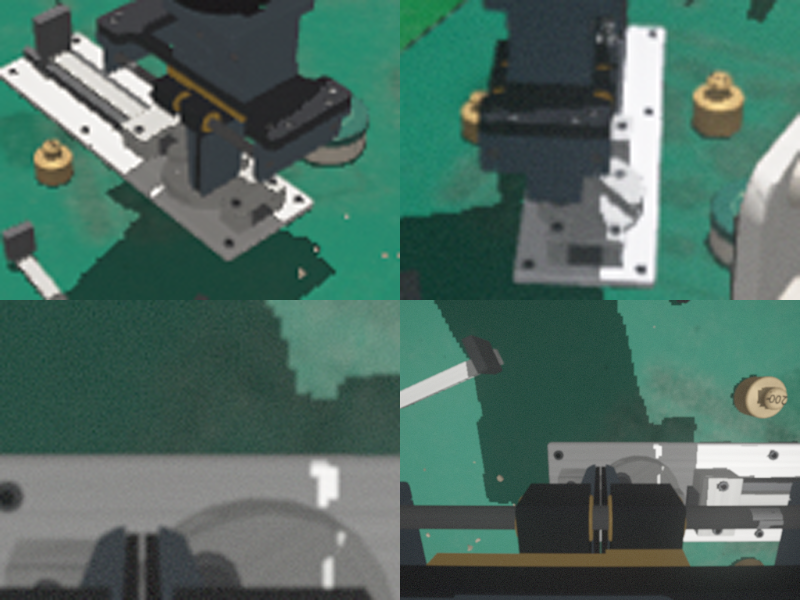

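Run:
```python
from h import *
st=manip.state()
for z in(.04,.058): print(z,atz("wrist",[(286,230),(286,221),(278,230),(252,214),(275,230),(321,189),(333,229)],z,st).round(4).tolist())
print(proj("wrist",[(.5507,.1094,.024),(.538,.09,.058),(.5267,.1103,.058),(.5507,.0854,.058)],st))
```

```text
0.04 [[0.5232, 0.0985, 0.04], [0.5181, 0.0985, 0.04], [0.5231, 0.0941, 0.04], [0.5134, 0.0804, 0.04], [0.523, 0.0925, 0.04], [0.501, 0.1171, 0.04], [0.5236, 0.1239, 0.04]]
0.058 [[0.5161, 0.0971, 0.058], [0.5115, 0.0971, 0.058], [0.5159, 0.0932, 0.058], [0.5073, 0.081, 0.058], [0.5159, 0.0917, 0.058], [0.4962, 0.1137, 0.058], [0.5164, 0.1198, 0.058]]
[[302.38905109 261.74800595]
 [272.54135403 271.3388465 ]
 [313.19884348 249.22893959]
 [264.17756763 293.96930662]]
```

The contact pushes hard and partly sideways, so it may be jamming by friction. I'll back off and measure the disc angle.

```bash
python3 -m jog '[{"grip":0,"dx":0,"dy":-10,"dz":0,"wx":0,"wy":0,"wz":0},{"grip":0,"dx":0,"dy":-25,"dz":0,"wx":0,"wy":0,"wz":0},{"grip":0,"dx":0,"dy":-35,"dz":30,"wx":0,"wy":0,"wz":0},{"grip":0,"dx":30,"dy":-40,"dz":70,"wx":0,"wy":0,"wz":0},{"grip":0,"dx":50,"dy":-40,"dz":110,"wx":0,"wy":0,"wz":0},{"grip":0,"dx":60,"dy":-40,"dz":140,"wx":0,"wy":0,"wz":0},{"grip":0,"dx":60,"dy":-40,"dz":140,"wx":0,"wy":0,"wz":0},{"grip":0,"dx":60,"dy":-40,"dz":140,"wx":0,"wy":0,"wz":0}]'
cat > look.py <<'E'
from h import *
import sys
# top-down rectified views (1 px = 0.4 mm) at z=24 mm and tracked pin from depth
st=manip.state();print(st["position"].round(4),st["ft_force"].round(1))
O=np.array([.5507,.1094,0]);X=np.array([-.0375,-.9993,0]);Y=np.array([.9993,-.0375,0])
def rect(n,im,z,x0,x1,y0,y1,s=.0004):
    gx,gy=np.meshgrid(np.arange(x0,x1,s),np.arange(y1,y0,-s));W=O+gx[...,None]*X+gy[...,None]*Y+[0,0,z]
    p=proj(n,W.reshape(-1,3),st).reshape(gx.shape+(2,)).astype(np.float32);return cv2.remap(im,p[...,0],p[...,1],1)
t=sys.argv[1];out=[]
for n in("wrist","scene","side"):
    im,d=get_image(n);cv2.imwrite(f"pics/{n}{t}raw.png",im)
    P=cloud(n,d,st)-O;fx,fy,z=P@X,P@Y,P[...,2]
    m=(np.hypot(fx,fy)<.04)&(z>.036)&(z<.065)&(im.max(-1)<120)&(d>0)
    if m.sum()>5:print(n,m.sum(),"pin f",np.median(fx[m]).round(4),np.median(fy[m]).round(4),"z",z[m].max().round(3))
    v=rect(n,im,.024,-.08,.08,-.06,.06);out.append(v)
out.append(rect("wrist",cv2.imread(f"pics/wrist{t}raw.png"),.058,-.08,.08,-.06,.06))
cv2.imwrite(f"pics/look{t}.png",np.vstack([np.hstack(out[:2]),np.hstack(out[2:])]))
E
python3 look.py a
```

```text
time: 6.2
position: [0.595, 0.0436, 0.1824]
tcp_rot: [0.061, 3.136, 0.001]
ft_force: [-0.6, -0.7, -0.5]
finger_gap: 0.005
grip_force: 0.0
[0.595  0.0436 0.1824] [-0.6 -0.7 -0.5]
wrist 96 pin f 0.0165 -0.0203 z 0.058
scene 44 pin f 0.0162 -0.022 z 0.059
side 37 pin f 0.0176 -0.0179 z 0.06
```

View pics/looka.png

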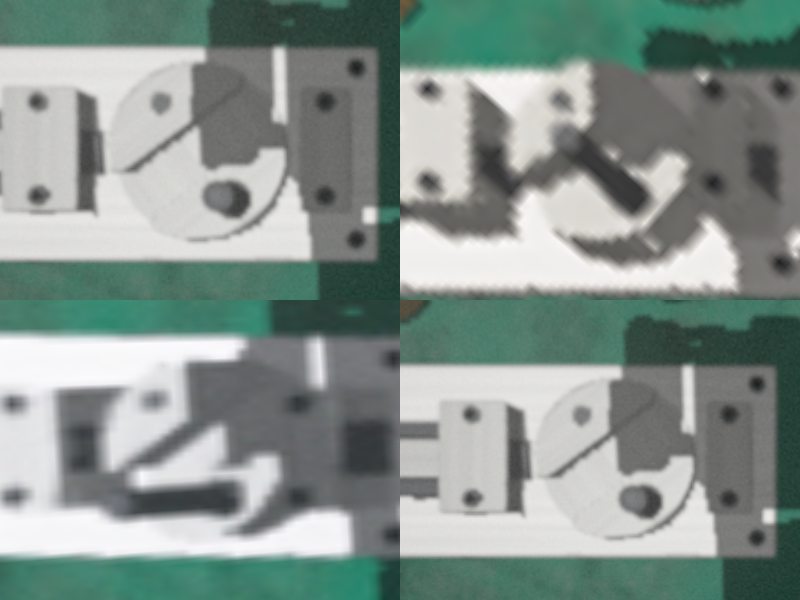

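In the rectified view the disc has turned to about -0.91 rad: pin at (237,198) in the top-left panel, slot tilted about 37°. Sliding friction on the finger caused the high force, so this time I follow the pin's arc.

```bash
python3 -m jog '[{"grip":0,"dx":-40,"dy":5,"dz":-30,"wx":0,"wy":0,"wz":0},{"grip":0,"dx":-62,"dy":8,"dz":-60,"wx":0,"wy":0,"wz":0},{"grip":0,"dx":-62,"dy":10,"dz":-95,"wx":0,"wy":0,"wz":0},{"grip":0,"dx":-62,"dy":12,"dz":-125,"wx":0,"wy":0,"wz":0},{"grip":0,"dx":-62,"dy":12,"dz":-140,"wx":0,"wy":0,"wz":0},{"grip":0,"dx":-62,"dy":12,"dz":-140,"wx":0,"wy":0,"wz":0},{"grip":0,"dx":-62,"dy":12,"dz":-140,"wx":0,"wy":0,"wz":0}]'
python3 -m jog '[{"grip":0,"dx":0,"dy":8,"dz":0,"wx":0,"wy":0,"wz":0},{"grip":0,"dx":0,"dy":15,"dz":0,"wx":0,"wy":0,"wz":0},{"grip":0,"dx":0,"dy":20,"dz":0,"wx":0,"wy":0,"wz":0},{"grip":0,"dx":0,"dy":24,"dz":0,"wx":0,"wy":0,"wz":0},{"grip":0,"dx":-0.6,"dy":27,"dz":0,"wx":0,"wy":0,"wz":0},{"grip":0,"dx":-1.5,"dy":30,"dz":0,"wx":0,"wy":0,"wz":0},{"grip":0,"dx":-2.5,"dy":32,"dz":0,"wx":0,"wy":0,"wz":0},{"grip":0,"dx":-3.2,"dy":34,"dz":0,"wx":0,"wy":0,"wz":0}]'
python3 -m jog '[{"grip":0,"dx":-0.5,"dy":2,"dz":0,"wx":0,"wy":0,"wz":0},{"grip":0,"dx":-0.8,"dy":4,"dz":0,"wx":0,"wy":0,"wz":0}]'
```

```text
time: 6.93
position: [0.5295, 0.0557, 0.0388]
tcp_rot: [-0.061, -3.138, 0.0]
ft_force: [0.8, -0.9, 0.8]
finger_gap: 0.005
grip_force: 0.0
time: 7.6
position: [0.5269, 0.0898, 0.04]
tcp_rot: [-0.06, -3.14, 0.001]
ft_force: [-3.3, -6.4, 3.3]
finger_gap: 0.004
grip_force: 2.9
time: 7.77
position: [0.5259, 0.0937, 0.0399]
tcp_rot: [-0.06, -3.139, 0.001]
ft_force: [-2.4, -4.4, 0.5]
finger_gap: 0.007
grip_force: 2.3
```

```bash
python3 -m jog '[{"grip":0,"dx":-0.2,"dy":1.5,"dz":0,"wx":0,"wy":0,"wz":0},{"grip":0,"dx":-0.2,"dy":2.5,"dz":0,"wx":0,"wy":0,"wz":0},{"grip":0,"dx":-0.2,"dy":2.5,"dz":0,"wx":0,"wy":0,"wz":0}]'
python3 -m jog '[{"grip":0,"dx":0,"dy":-15,"dz":0,"wx":0,"wy":0,"wz":0},{"grip":0,"dx":0,"dy":-35,"dz":10,"wx":0,"wy":0,"wz":0},{"grip":0,"dx":30,"dy":-45,"dz":50,"wx":0,"wy":0,"wz":0},{"grip":0,"dx":50,"dy":-45,"dz":90,"wx":0,"wy":0,"wz":0},{"grip":0,"dx":60,"dy":-50,"dz":130,"wx":0,"wy":0,"wz":0},{"grip":0,"dx":65,"dy":-50,"dz":140,"wx":0,"wy":0,"wz":0},{"grip":0,"dx":65,"dy":-50,"dz":140,"wx":0,"wy":0,"wz":0},{"grip":0,"dx":65,"dy":-50,"dz":140,"wx":0,"wy":0,"wz":0}]'
python3 look.py b
```

```text
time: 8.02
position: [0.5264, 0.0964, 0.0399]
tcp_rot: [-0.061, -3.141, 0.0]
ft_force: [-1.7, -2.4, -0.1]
finger_gap: 0.002
grip_force: 1.2
time: 8.68
position: [0.5928, 0.0464, 0.1813]
tcp_rot: [0.061, 3.138, 0.001]
ft_force: [0.1, -0.3, -1.4]
finger_gap: 0.005
grip_force: 0.0
[0.5928 0.0464 0.1813] [ 0.1 -0.3 -1.4]
wrist 101 pin f 0.0023 -0.0245 z 0.058
scene 40 pin f 0.0019 -0.0267 z 0.059
side 47 pin f 0.0035 -0.0226 z 0.06
```

View pics/lookb.png

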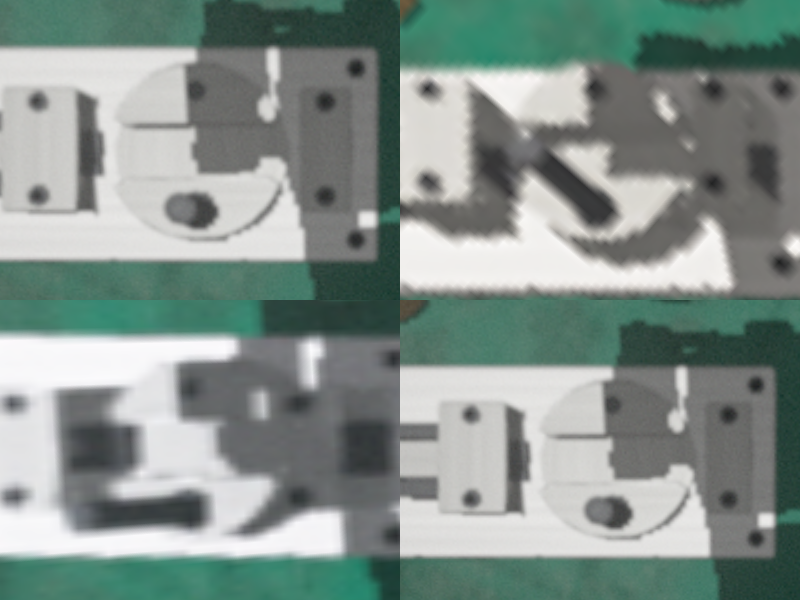

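Slot edges are level (top-left panel, row 125) and the pin is on the -y side at about -1.55 rad: aligned. Now to the rear of the tab.

```bash
python3 -m jog '[{"grip":0,"dx":-31,"dy":305,"dz":10,"wx":0,"wy":0,"wz":0},{"grip":0,"dx":-31,"dy":305,"dz":10,"wx":0,"wy":0,"wz":0},{"grip":0,"dx":-31,"dy":305,"dz":10,"wx":0,"wy":0,"wz":0},{"grip":0,"dx":-31,"dy":305,"dz":10,"wx":0,"wy":0,"wz":0},{"grip":0,"dx":-31,"dy":305,"dz":10,"wx":0,"wy":0,"wz":0},{"grip":0,"dx":-31,"dy":305,"dz":10,"wx":0,"wy":0,"wz":0},{"grip":0,"dx":-31,"dy":305,"dz":10,"wx":0,"wy":0,"wz":0},{"grip":0,"dx":-31,"dy":305,"dz":10,"wx":0,"wy":0,"wz":0},{"grip":0,"dx":-31,"dy":305,"dz":10,"wx":0,"wy":0,"wz":0},{"grip":0,"dx":-31,"dy":305,"dz":10,"wx":0,"wy":0,"wz":0},{"grip":0,"dx":-31,"dy":305,"dz":10,"wx":0,"wy":0,"wz":0}]'
python3 - <<'E'
from h import *
st=manip.state();print(st["position"])
O=np.array([.5507,.1094,0]);X=np.array([-.0375,-.9993,0]);Y=np.array([.9993,-.0375,0])
for n in("wrist","scene","side"):
    im,d=get_image(n);P=cloud(n,d,st)-O;fx,fy,z=P@X,P@Y,P[...,2]
    m=(fx<-.15)&(fx>-.24)&(abs(fy)<.03)&(z>.058)&(z<.07)&(im.max(-1)<120)&(d>0)
    if m.sum()>3: print(n,m.sum(),np.percentile(fx[m],[5,50,95]).round(4),np.percentile(fy[m],[5,50,95]).round(4))
E
```

```text
time: 9.75
position: [0.5602, 0.3503, 0.1889]
tcp_rot: [-0.061, -3.14, 0.002]
ft_force: [-1.0, -0.3, 0.3]
finger_gap: 0.007
grip_force: 0.0
[0.56015891 0.3502669  0.18885821]
wrist 479 [-0.2066 -0.2012 -0.1957] [-0.0162 -0.0012  0.0137]
scene 52 [-0.2043 -0.198  -0.1932] [-0.0163 -0.0018  0.0139]
side 63 [-0.2033 -0.196  -0.192 ] [-0.0143  0.0005  0.0154]
```

```bash
python3 -m jog '[{"grip":0,"dx":-1,"dy":0,"dz":-40,"wx":0,"wy":0,"wz":0},{"grip":0,"dx":-1,"dy":0,"dz":-80,"wx":0,"wy":0,"wz":0},{"grip":0,"dx":-1,"dy":0,"dz":-115,"wx":0,"wy":0,"wz":0},{"grip":0,"dx":-1,"dy":0,"dz":-140,"wx":0,"wy":0,"wz":0},{"grip":0,"dx":-1,"dy":0,"dz":-155,"wx":0,"wy":0,"wz":0},{"grip":0,"dx":-1,"dy":0,"dz":-157,"wx":0,"wy":0,"wz":0},{"grip":0,"dx":-1,"dy":0,"dz":-157,"wx":0,"wy":0,"wz":0}]'
python3 -m jog '[{"grip":0,"dx":0,"dy":-7,"dz":0,"wx":0,"wy":0,"wz":0},{"grip":0,"dx":-0.5,"dy":-14,"dz":0,"wx":0,"wy":0,"wz":0},{"grip":0,"dx":-0.7,"dy":-20,"dz":0,"wx":0,"wy":0,"wz":0},{"grip":0,"dx":-0.9,"dy":-25,"dz":0,"wx":0,"wy":0,"wz":0},{"grip":0,"dx":-1.1,"dy":-30,"dz":0,"wx":0,"wy":0,"wz":0},{"grip":0,"dx":-1.3,"dy":-35,"dz":0,"wx":0,"wy":0,"wz":0},{"grip":0,"dx":-1.5,"dy":-40,"dz":0,"wx":0,"wy":0,"wz":0},{"grip":0,"dx":-1.7,"dy":-44,"dz":0,"wx":0,"wy":0,"wz":0}]'
python3 -m jog '[{"grip":0,"dx":-0.2,"dy":-5,"dz":0,"wx":0,"wy":0,"wz":0},{"grip":0,"dx":-0.4,"dy":-10,"dz":0,"wx":0,"wy":0,"wz":0},{"grip":0,"dx":-0.6,"dy":-15,"dz":0,"wx":0,"wy":0,"wz":0}]'
```

```text
time: 10.48
position: [0.5599, 0.3509, 0.033]
tcp_rot: [-0.062, -3.14, 0.001]
ft_force: [0.3, 0.3, 0.0]
finger_gap: 0.004
grip_force: 0.0
time: 11.15
position: [0.5581, 0.3069, 0.0332]
tcp_rot: [0.061, 3.141, 0.0]
ft_force: [0.0, 3.2, 3.1]
finger_gap: 0.007
grip_force: 1.7
time: 11.4
position: [0.5574, 0.2919, 0.033]
tcp_rot: [0.061, 3.141, 0.0]
ft_force: [0.3, 4.7, 3.2]
finger_gap: 0.009
grip_force: 2.0
```

```bash
python3 -m jog '[{"grip":0,"dx":-0.2,"dy":-5,"dz":0,"wx":0,"wy":0,"wz":0},{"grip":0,"dx":-0.4,"dy":-10,"dz":0,"wx":0,"wy":0,"wz":0},{"grip":0,"dx":-0.6,"dy":-15,"dz":0,"wx":0,"wy":0,"wz":0},{"grip":0,"dx":-0.7,"dy":-20,"dz":0,"wx":0,"wy":0,"wz":0},{"grip":0,"dx":-0.9,"dy":-25,"dz":0,"wx":0,"wy":0,"wz":0}]'
python3 -m jog '[{"grip":0,"dx":-0.2,"dy":-5,"dz":0,"wx":0,"wy":0,"wz":0},{"grip":0,"dx":-0.4,"dy":-10,"dz":0,"wx":0,"wy":0,"wz":0},{"grip":0,"dx":-0.6,"dy":-15,"dz":0,"wx":0,"wy":0,"wz":0},{"grip":0,"dx":-0.7,"dy":-20,"dz":0,"wx":0,"wy":0,"wz":0},{"grip":0,"dx":-0.9,"dy":-25,"dz":0,"wx":0,"wy":0,"wz":0}]'
python3 -m jog '[{"grip":0,"dx":-0.2,"dy":-5,"dz":0,"wx":0,"wy":0,"wz":0},{"grip":0,"dx":-0.4,"dy":-10,"dz":0,"wx":0,"wy":0,"wz":0},{"grip":0,"dx":-0.6,"dy":-15,"dz":0,"wx":0,"wy":0,"wz":0},{"grip":0,"dx":-0.7,"dy":-20,"dz":0,"wx":0,"wy":0,"wz":0}]'
```

```text
time: 11.82
position: [0.5564, 0.2668, 0.0329]
tcp_rot: [-0.061, -3.141, 0.0]
ft_force: [-0.3, 4.8, 4.6]
finger_gap: 0.004
grip_force: 2.2
time: 12.23
position: [0.5555, 0.2418, 0.0329]
tcp_rot: [-0.061, -3.141, 0.0]
ft_force: [0.2, 4.7, 3.7]
finger_gap: 0.006
grip_force: 2.2
time: 12.57
position: [0.5548, 0.2218, 0.0329]
tcp_rot: [-0.061, -3.141, 0.0]
ft_force: [0.5, 4.2, 3.7]
finger_gap: 0.005
grip_force: 2.1
```

```bash
python3 -m jog '[{"grip":0,"dx":-0.1,"dy":-3,"dz":0,"wx":0,"wy":0,"wz":0},{"grip":0,"dx":-0.2,"dy":-6,"dz":0,"wx":0,"wy":0,"wz":0},{"grip":0,"dx":-0.3,"dy":-9,"dz":0,"wx":0,"wy":0,"wz":0}]'
python3 -m jog '[{"grip":0,"dx":-0.1,"dy":-2,"dz":0,"wx":0,"wy":0,"wz":0},{"grip":0,"dx":-0.1,"dy":-4,"dz":0,"wx":0,"wy":0,"wz":0}]'
python3 -m jog '[{"grip":0,"dx":0,"dy":-1,"dz":0,"wx":0,"wy":0,"wz":0},{"grip":0,"dx":-0.1,"dy":-2,"dz":0,"wx":0,"wy":0,"wz":0}]'
```

```text
time: 12.82
position: [0.5544, 0.2129, 0.0328]
tcp_rot: [-0.061, -3.141, 0.0]
ft_force: [-0.1, 2.8, 2.1]
finger_gap: 0.005
grip_force: 1.4
time: 12.98
position: [0.5546, 0.2105, 0.0329]
tcp_rot: [0.063, 3.14, 0.004]
ft_force: [-3.5, 41.1, -4.1]
finger_gap: 0.001
grip_force: 20.0
time: 13.15
position: [0.5546, 0.2105, 0.033]
tcp_rot: [0.064, 3.14, 0.007]
ft_force: [-4.9, 51.8, -8.1]
finger_gap: 0.004
grip_force: 25.4
```

A hard stop where home was expected. Retreat and verify.

```bash
python3 -m jog '[{"grip":0,"dx":0,"dy":6,"dz":0,"wx":0,"wy":0,"wz":0},{"grip":0,"dx":1,"dy":25,"dz":0,"wx":0,"wy":0,"wz":0},{"grip":0,"dx":2,"dy":45,"dz":20,"wx":0,"wy":0,"wz":0},{"grip":0,"dx":2,"dy":50,"dz":60,"wx":0,"wy":0,"wz":0},{"grip":0,"dx":2,"dy":50,"dz":100,"wx":0,"wy":0,"wz":0},{"grip":0,"dx":2,"dy":50,"dz":140,"wx":0,"wy":0,"wz":0},{"grip":0,"dx":40,"dy":40,"dz":160,"wx":0,"wy":0,"wz":0},{"grip":0,"dx":65,"dy":0,"dz":170,"wx":0,"wy":0,"wz":0},{"grip":0,"dx":65,"dy":-40,"dz":170,"wx":0,"wy":0,"wz":0},{"grip":0,"dx":65,"dy":-60,"dz":170,"wx":0,"wy":0,"wz":0},{"grip":0,"dx":65,"dy":-60,"dz":170,"wx":0,"wy":0,"wz":0},{"grip":0,"dx":65,"dy":-60,"dz":170,"wx":0,"wy":0,"wz":0}]'
python3 look.py c
python3 - <<'E'
from h import *
st=manip.state()
O=np.array([.5507,.1094,0]);X=np.array([-.0375,-.9993,0]);Y=np.array([.9993,-.0375,0])
for n in("wrist","scene","side"):
    im,d=get_image(n);P=cloud(n,d,st)-O;fx,fy,z=P@X,P@Y,P[...,2]
    m=(fx<-.06)&(fx>-.24)&(abs(fy)<.03)&(z>.058)&(z<.07)&(im.max(-1)<120)&(d>0)
    if m.sum()>3: print(n,m.sum(),np.percentile(fx[m],[5,50,95]).round(4),np.percentile(fy[m],[5,50,95]).round(4))
cv2.imwrite("pics/last.png",np.hstack([cv2.imread("pics/wristcraw.png")[60:320,100:500],cv2.resize(cv2.imread("pics/scenecraw.png")[120:250,190:350],(320,260))]))
E
```

```text
time: 14.15
position: [0.619, 0.1458, 0.2025]
tcp_rot: [-0.064, -3.14, 0.001]
ft_force: [-0.3, 1.6, 0.5]
finger_gap: 0.005
grip_force: 0.0
[0.619  0.1458 0.2025] [-0.3  1.6  0.5]
wrist 167 pin f -0.0022 -0.0235 z 0.059
scene 44 pin f 0.0012 -0.0268 z 0.059
side 53 pin f 0.003 -0.0226 z 0.061
wrist 96 [-0.0892 -0.0785 -0.0778] [-0.0139 -0.0006  0.0153]
scene 57 [-0.0872 -0.0808 -0.0774] [-0.0173 -0.0003  0.0135]
side 72 [-0.0868 -0.0793 -0.0761] [-0.0124  0.0015  0.0151]
```

View pics/last.png

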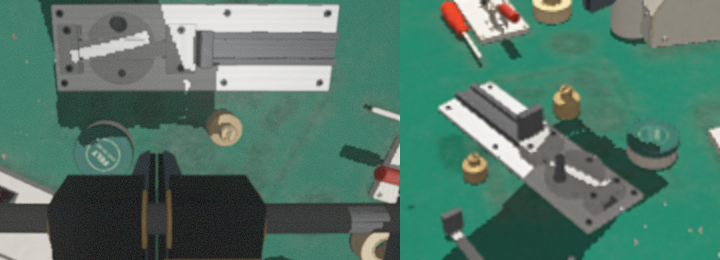

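The tab (crop 205,48) lies against the guide at fixture x of about -82 mm, as at home. The bar passes through the slot, and the tin and both weights still stand. Handing in.

```bash
python3 -c "
from plant import manip;print(manip.sign_off())"
```

```text
the job is handed in; nothing more can be done
None
```

The disc is turned to about -1.55 rad, the bar is through the slot with its tab against the guide, the tin and both weights are still standing, and the job was handed in at about 14 s of the 42 s.

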